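# Open the oil filler of the rolling mill

## Robot

A 7-joint arm with a two-finger parallel gripper is mounted at the origin on the work surface. World frame = base frame: x ahead of the robot, y to its left, z up, the work surface at z = 0. Lengths are in m, angles in rad, forces in N, time in s.
With the tool pointing down it reaches from about 0.4 to 0.85 m from the base axis. Payload 4.5 kg.
Tool frame: the origin (TCP) lies at the very end of the fingers, on their centre line; the grasp point (between the pads) lies 19 mm behind it; z points along the fingers, y is the line along which they close (so a half turn about z gives the same grasp; the last joint's range is limited). The gripper opens to 88 mm and grips with 3 to 60 N. Pads are 18 mm wide; open, the fingers measure 123 mm over their backs; the gripper's body (75 mm by 187 mm) begins 45 mm behind the grasp point.
Start: joints at [1.293, 0.689, -0.195, 1.565, 0.157, 0.902, -0.215], TCP at [0.192, -0.595, 0.239] pointing down, gripper open.
Joint ranges: [-3.01, 3.01], [-0.46, 2.08], [-1.47, 1.51], [0.13, 2.56], [-1, 4.14], [0.04, 2.09], [-2.66, 2.66]. Speed limits (rad/s): [2.57, 2.57, 3.14, 3.14, 3.14, 3.14, 3.14].

## Interface

Orientations are given as a unit quaternion [x, y, z, w].
In Python, from station import arm, cams, workorder, finder gives the robot as it stands.
- The arm moves only by the tool arm_command, never from a script. Its arguments are lists of equal length, an entry for each row: "linear": the shift along the tool's x, y, z in m, a list of three; "roll": the turn about the tool's z in rad; "jaw": the opening, from 0 (shut) to 1 (fully open). A call has 1 to 12 rows; each row shifts and turns the commanded pose from where the row before left it, along the tool's axes as they then stand; what a row does not reach is not made up. A row lasts 1/8 s, in which the tool goes at most 62.5 mm and 10.7 degrees, less where a joint would pass 70% of its speed; a pose out of reach is approached as far as the arm can. A call with a gripper value outside its range is refused whole. The fingers move at their own pace and stop on an object; "newtons" is the grip in N (left out, the last holds). Time passes only in rows, so rows that do not move let the fingers close. It gives the time, the measured TCP pose, the force, the opening and the grip force at its end, in the units of the state.
- arm.get_state(): the state, without advancing time (a new reading comes with each control period).
- cams.capture(name): name is "scene" or "top" or "wrist"; returns the picture (420x560x3 uint8, blue, green, red); there is no depth.
- cams.get_calibration(name): a dict with "intrinsics" (3x3 intrinsics, pixels), "k1" (the pictures are not rectified: a ray, as slopes to the right and down, at radius r is drawn at 1 + k1 r^2 times it, then the intrinsics apply), "R" (3x3) and "t" (3): a world point X has camera coordinates R X + t; the wrist camera has in their place "T_tool_cam" (4x4, takes a point from camera to tool coordinates, whose origin is the TCP and whose axes are the flange's). Camera axes: x right, y down, z forward; pixel columns grow to the right and rows downward; lengths in m; the calibration is good to about 2 mm. A picture is of the moment at which its call begins: read the wrist's pose just before it. get_calibration takes no time and is no camera call.
- workorder.job_done(): hands the job in; it is judged then, once.
Trained networks look in the newest picture that a camera, given by its name, has taken for a name from the list of things; names that differ only in an ending like _2 or _b are one class to them, and where a whole thing is asked for, a point or a joint stands for the part that bears it (a point fixed in the world has none). Each returns a list of dicts, best first, with "score" (0 to 1); they miss things now and then, are a little off and sometimes report something else, mostly with a low value. They report only what shows in the picture. A call takes as long as a camera call.
- finder.trace(camera, label): "pixels" (420x560 bool, what is visible of it) and "bbox" ([centre column, centre row, width, height] as shares, 0 to 1, of the picture: columns of its width, rows of its height, round what is visible of it).
- finder.spot_point(camera, label): "xy" ([column, row] as shares, 0 to 1, of the picture: columns of its width, rows of its height: a listed point, or the origin of a listed thing).
The state is a dict: "time_s": time; "q": joint angles; "joint_velocities": joint speeds; "tau": joint torques, N m; "eef_pos": TCP position; "eef_rot": TCP orientation; "ft_force": force on the tool from outside, world axes, zero at the start; "wrist_torque": the same for the moment, N m; "gripper_width": opening from 0.0 (shut) to 1.0 (fully open); "finger_force": force on a finger pad.
Only numpy, scipy, OpenCV 4.12 (cv2) and the standard library are available. Lean on these libraries where they do the work, as an engineer would, in place of code of your own. Each camera call takes 0.05 s, during which the arm holds its last target. There are 200 camera calls.

## Task

The rolling mill's gear case is due for oil. Unscrew the large knurled steel filler cap on top of the gear case (anticlockwise seen from above, in one long turn or a few shorter ones until it stops), lift it straight off its neck, and set it down in the round metal dish, flat on its open rim with the closed top up. Put it down; do not drop it.

Things in the scene. Friction and masses are not known exactly. Their poses are not given: they have to be found in the camera images.
- cap_center (a point): Steel filler cap, knurled cup, open end down, 52 mm across, 34 mm tall, 0.1-0.2 kg: the larger of two knurled caps on the green gear case (the 32 mm one is fixed). Point: on its axis, half-way up; z up. Hand-loose, 2-start thread: anticlockwise from above it rises 2 mm/rad, comes free after 1.6 to 2.0 rad, end stop 0.5 rad later; between these it lifts off. Let go between turns, it stays put.
- neck_top (a point): Centre of the top of the threaded neck under the cap, hidden at first, about 11 mm above the cap's middle. The neck stands 44 mm on the flat case top, which is 115 mm above the bench. Rim-to-case gap at the start 16 mm; the cap is clear after 28 mm of lift. x, y: axes of the mill (fixed); the cap is free when its x lies along this x, either way. Roll stand: +y side, 160 mm off, 176 mm tall.
- dish_center (a point): Shallow round aluminium dish, fixed on the right half of the bench (the square divided wooden tray there is not it): 144 mm across the rim, 18 mm tall, flat floor about 122 mm across. Point: centre of its inner floor, 3 mm above the bench. The cap's middle is 17 mm above it when standing in it.

How it is judged:
On the way, in this order (a step that is already met when the one before it is completed fails the run):
1. the cap is unscrewed: turned to where its thread lets go, still sitting upright on the neck (angle between the x axis of cap_center and the x axis of neck_top, either way round below 0.42 rad and horizontal distance between cap_center and neck_top below 0.008 m and z of cap_center in the frame of neck_top below 0.005 m), for 0.05 s.
2. the cap is lifted clear of the neck (z of cap_center in the frame of neck_top above 0.018 m), for 0.05 s.
At the end, for the whole second after the job is handed in: The cap stands at rest and released on the floor of the round dish (its axis within 45 mm of the dish's centre, its middle less than 24 mm above the dish's floor), closed top up within 10 degrees (horizontal distance between cap_center and dish_center below 0.045 m and z of cap_center in the frame of dish_center below 0.024 m and angle between cap_center's own z axis and vertical below 0.17 rad and linear speed of cap below 0.02 m/s); the robot touches nothing.
It fails at once if the cap is dropped into the dish from more than about 20 mm (horizontal distance between cap_center and dish_center below 0.06 m and z of cap_center in the frame of dish_center below 0.035 m and linear speed of cap above 0.6 m/s).
It also fails if it takes over 45 s, if anything falls off the work surface, if the arm or the gripper's body presses on something with over 40 N, if the wrist force passes 120 N, or if a joint passes its speed limit or range.

## Working session

There is one attempt and no reset: what is moved stays moved. The work goes in short steps, Python scripts to look and compute and a tool call to move; the robot and the scene stay as the last step left them, time stands still between calls to the robot, and variables do not carry over. Pictures are saved under pics/ and viewed, at most 10 in all, crops included, and the job is handed in when it is done.

Besides the shell and the picture viewer there is one more tool, called after "Emit:" as name(argument=value, ...), one argument or row to a line, values as JSON. arm_command: Moves the arm, as the interface text tells. Its arguments: {"type":"object","properties":{"linear":{"type":"array"},"roll":{"type":"array"},"jaw":{"type":"array"},"newtons":{"type":"number"}},"required":["linear","roll","jaw"]}

```bash
mkdir -p pics
cat > h.py <<'E'
import numpy as np, cv2
from station import arm, cams, workorder, finder
from scipy.spatial.transform import Rotation as Ro
def ray(cam,px,st=None):
    c=cams.get_calibration(cam);K=np.array(c["intrinsics"])
    D=np.array([c["k1"],0,0,0,0.])
    u=cv2.undistortPoints(np.array([[px]],float),K,D)[0,0]
    d=np.array([u[0],u[1],1.])
    if "R" in c:
        R=np.array(c["R"]);t=np.array(c["t"]);return -R.T@t,R.T@d
    T=np.array(c["T_tool_cam"]);st=st or arm.get_state()
    Rw=Ro.from_quat(st["eef_rot"]).as_matrix()
    return Rw@T[:3,3]+st["eef_pos"],Rw@T[:3,:3]@d
def atz(cam,px,z,st=None):
    o,d=ray(cam,px,st);return o+d*(z-o[2])/d[2]
def tri(obs):
    A=np.zeros((3,3));b=np.zeros(3)
    for o,d in obs:
        d=d/np.linalg.norm(d);P=np.eye(3)-np.outer(d,d);A+=P;b+=P@o
    X=np.linalg.solve(A,b);return X,[np.linalg.norm(np.cross(X-o,d/np.linalg.norm(d))) for o,d in obs]
def pt(cam,l):
    r=finder.spot_point(cam,l)
    return [(np.array(a["xy"])*[560,420],round(a["score"],2)) for a in r]
E
python3 - <<'E'
from h import *
np.set_printoptions(precision=4,suppress=True)
ims=[]
for c in["scene","top"]:
    im=cams.capture(c);cv2.imwrite(f"pics/{c}.png",im)
    for l,z in[("cap_center",.148),("dish_center",.003)]:
        for p,s in pt(c,l)[:3]: print(c,l,p,s,atz(c,p,z))
s=arm.get_state();print({k:np.round(v,3) for k,v in s.items()}, Ro.from_quat(s["eef_rot"]).as_matrix())
print(cams.get_calibration("wrist"))
E
```

```text
scene cap_center [363.104 323.19 ] 0.92 [0.5829 0.1638 0.148 ]
scene dish_center [253.12  185.304] 0.82 [ 0.4474 -0.2454  0.003 ]
top cap_center [123.088 163.212] 0.72 [0.5746 0.1521 0.148 ]
{'time_s': np.float64(0.3), 'q': array([ 1.293,  0.689, -0.195,  1.566,  0.157,  0.902, -0.215]), 'joint_velocities': array([ 0.   , -0.001, -0.001, -0.003,  0.   , -0.002,  0.   ]), 'tau': array([  0.001, -52.698,  -1.265, -15.34 ,  -0.052,   0.003,   0.   ]), 'eef_pos': array([ 0.192, -0.595,  0.238]), 'eef_rot': array([ 0.988,  0.155, -0.   , -0.   ]), 'ft_force': array([ 0.028, -0.387, -0.212]), 'wrist_torque': array([0.036, 0.018, 0.039]), 'finger_force': np.float64(0.0), 'gripper_width': np.float64(1.004)} [[ 0.9518  0.3068 -0.0002]
 [ 0.3068 -0.9518  0.0005]
 [-0.     -0.0005 -1.    ]]
{'intrinsics': array([[303.3198,   0.    , 284.0863],
       [  0.    , 303.3198, 209.0837],
       [  0.    ,   0.    ,   1.    ]]), 'k1': -0.028337702120391214, 'T_tool_cam': array([[-0.0011, -0.9539, -0.3001,  0.0782],
       [ 1.    , -0.0007, -0.0013, -0.0006],
       [ 0.001 , -0.3001,  0.9539, -0.1466],
       [ 0.    ,  0.    ,  0.    ,  1.    ]])}
```

View pics/scene.png

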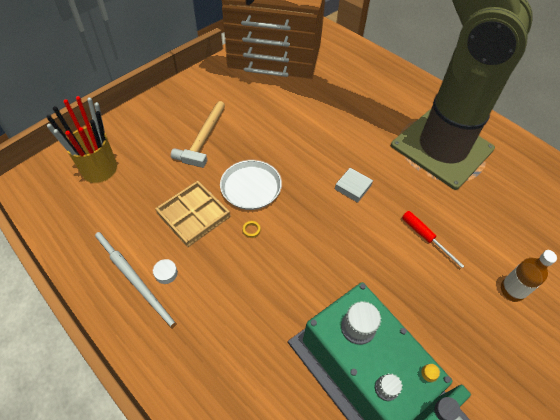

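View pics/top.png

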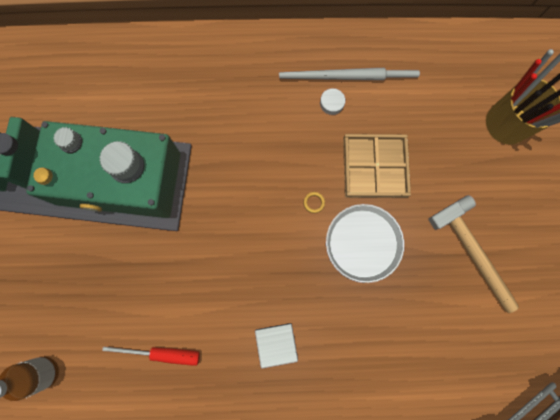

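The scene view shows the large cap at (363,322) and the dish at (251,186). The top view shows the cap at (120,162) and the dish at (365,243). The network points agree with both.

```bash
cat >> h.py <<'E'
def shift(target):
    s=arm.get_state();return Ro.from_quat(s["eef_rot"]).inv().apply(np.array(target)-s["eef_pos"])
E
python3 - <<'E'
from h import *
np.set_printoptions(precision=4,suppress=True)
print(tri([ray("scene",(363.1,323.2)),ray("top",(123.1,163.2))]))
print(tri([ray("scene",(251.5,186)),ray("top",(365,243))]))
print(atz("top",(365,243),.01),atz("scene",(251.5,186),.01),atz("top",(120,160),.165),atz("scene",(364,319),.165))
a,b=atz("top",(0,207),.0),atz("top",(178,229),.0);print("mill dir",a-b)
c=np.array([.58,.156,.24]);print(shift(c))
E
```

```text
(array([0.5781, 0.16  , 0.1323]), [np.float64(0.002824630397109068), np.float64(0.002824630397108971)])
(array([ 0.4528, -0.249 ,  0.0033]), [np.float64(0.0027628454279375572), np.float64(0.0027628454279376067)])
[ 0.4537 -0.2499  0.01  ] [ 0.4551 -0.2423  0.01  ] [0.5747 0.1512 0.165 ] [0.5837 0.162  0.165 ]
mill dir [0.05   0.3404 0.    ]
[ 0.5999 -0.5953 -0.0012]
```

Emit:
arm_command(
  linear=[
    [0.043,-0.0425,-0.003],
    [0.043,-0.0425,-0.003],
    [0.043,-0.0425,-0.003],
    [0.043,-0.0425,-0.003],
    [0.043,-0.0425,-0.003],
    [0.043,-0.0425,-0.003],
    [0.043,-0.0425,-0.003],
    [0.043,-0.0425,-0.003],
    [0.043,-0.0425,0],
    [0.043,-0.0425,0],
    [0.043,-0.0425,0],
    [0.043,-0.0425,0],
  ],
  roll=[0,0,0,0,0,0,0,0,0,0,0,0],
  jaw=[1,1,1,1,1,1,1,1,1,1,1,1],
)

```text
time_s: 1.8
eef_pos: [0.5272, 0.0506, 0.2629]
eef_rot: [0.988, 0.155, 0.0, 0.0]
ft_force: [1.3, -0.5, -0.7]
gripper_width: 1.003
finger_force: 0.0
```

Run:
```python
from h import *
np.set_printoptions(precision=4,suppress=True)
s=arm.get_state();print(s["time_s"],s["q"],s["eef_pos"],Ro.from_quat(s["eef_rot"]).as_matrix()[:,0])
print(shift([.578,.156,.26]))
```

```text
1.8 [-0.082   0.5312 -0.1597  1.8246  0.1138  0.7942 -1.5589] [0.5272 0.0506 0.2629] [0.9518 0.3068 0.0004]
[ 0.0807 -0.0847  0.0029]
```

Emit:
arm_command(
  linear=[
    [0.04,-0.042,0],
    [0.04,-0.042,0],
    [0,0,0],
    [0,0,0],
  ],
  roll=[0,0,0,0],
  jaw=[1,1,1,1],
)

```text
time_s: 2.3
eef_pos: [0.5764, 0.1526, 0.2624]
eef_rot: [0.988, 0.155, -0.0, 0.001]
ft_force: [0.0, -0.8, -0.2]
gripper_width: 1.005
finger_force: 0.0
```

Run:
```python
from h import *
np.set_printoptions(precision=4,suppress=True)
s=arm.get_state();im=cams.capture("wrist");cv2.imwrite("pics/w1.png",im)
print(s["q"],s["eef_pos"])
for p,sc in pt("wrist","cap_center")[:3]: print(p,sc,atz("wrist",p,.148,s))
t=finder.trace("wrist","cap_center")
for a in t[:2]:
    b=np.array(a["bbox"])*[560,420,560,420];print(a["score"],b)
```

```text
[-0.2518  0.6213 -0.1466  1.6281  0.1098  0.9014 -1.6987] [0.5764 0.1526 0.2624]
[276.304 198.408] 0.79 [0.5797 0.1618 0.148 ]
0.58 [279.384 201.012  65.184  65.604]
```

View pics/w1.png

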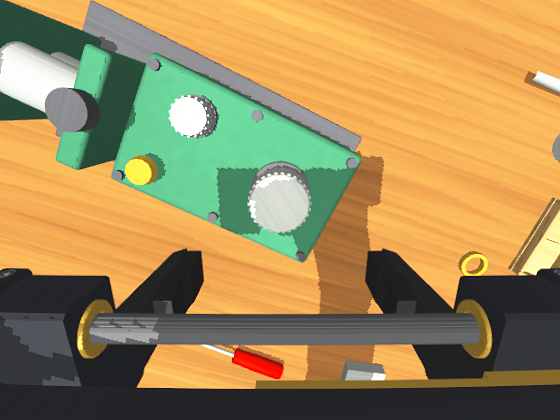

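The cap's top disc is centred at about (280,203) in the wrist picture, midway between the fingers. The small cap at (190,116) is well clear.

Run:
```python
from h import *
np.set_printoptions(precision=4,suppress=True)
print(atz("wrist",(280,203),.165),atz("wrist",(276.3,198.4),.148),atz("wrist",(279.4,201),.15))
print(shift([.580,.160,.16]),tri([ray("wrist",(276.3,198.4)),ray("scene",(363.1,323.2)),ray("top",(123.1,163.2))]))
```

```text
[0.5815 0.1574 0.165 ] [0.5798 0.1605 0.148 ] [0.5789 0.1573 0.15  ]
[ 0.006  -0.0073  0.1028] (array([0.5773, 0.1598, 0.1334]), [np.float64(0.0014735931432807807), np.float64(0.0027182522845394593), np.float64(0.003177506756202637)])
```

Emit:
arm_command(
  linear=[
    [0.0055,-0.0062,0.034],
    [0,0,0.04],
    [0,0,0.035],
    [0,0,0.025],
    [0,0,0],
    [0,0,0],
    [0,0,0],
    [0,0,0],
    [0,0,0],
  ],
  roll=[0,0,0,0,0,0,0,0,0],
  jaw=[1,1,1,1,1,0.3,0.3,0.3,0.3],
  newtons=15,
)

```text
time_s: 3.58
eef_pos: [0.581, 0.1593, 0.1294]
eef_rot: [0.988, 0.155, 0.001, 0.001]
ft_force: [0.2, -0.6, 2.8]
gripper_width: 0.587
finger_force: 15.0
```

Run:
```python
from h import *
np.set_printoptions(precision=4,suppress=True)
s=arm.get_state();im=cams.capture("wrist");cv2.imwrite("pics/w2.png",im)
print(s)
for p,sc in pt("wrist","cap_center")[:3]: print(p,sc,atz("wrist",p,.148,s))
```

```text
{'time_s': 3.575, 'q': array([-0.2781,  0.8009, -0.1186,  1.7328,  0.152 ,  0.6158, -1.7451]), 'joint_velocities': array([-0.    ,  0.0006, -0.0016,  0.0006, -0.0168, -0.0019,  0.0003]), 'tau': array([ -2.4939, -52.3075,  -1.8143, -11.0196,  -0.1968,  -0.1879,
         0.009 ]), 'eef_pos': array([0.581 , 0.1593, 0.1294]), 'eef_rot': array([0.9879, 0.1548, 0.0007, 0.0011]), 'ft_force': array([ 0.1906, -0.646 ,  2.8041]), 'wrist_torque': array([-0.2193,  0.0088, -0.0397]), 'finger_force': 15.000979207106866, 'gripper_width': 0.5867466745077541}
[282.912 284.004] 0.64 [0.5808 0.1607 0.148 ]
```

View pics/w2.png

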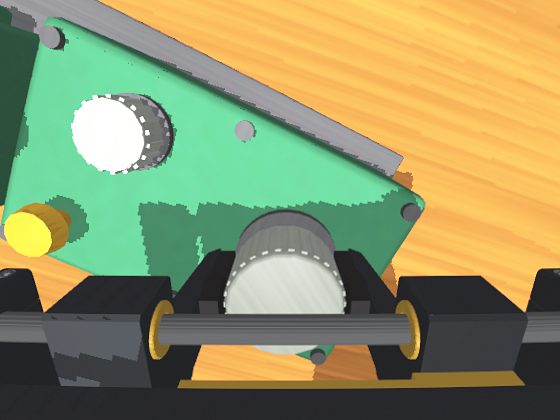

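The opening reads 51.6 mm, the full cap diameter, so the grip is centred. Now turn it.

Emit:
arm_command(
  linear=[
    [0,0,0],
    [0,0,-0.0003],
    [0,0,-0.0003],
    [0,0,-0.0003],
    [0,0,-0.0003],
    [0,0,-0.0003],
    [0,0,-0.0003],
    [0,0,-0.0003],
    [0,0,-0.0003],
    [0,0,-0.0003],
    [0,0,-0.0003],
    [0,0,-0.0003],
  ],
  roll=[0,-0.17,-0.17,-0.17,-0.17,-0.17,-0.17,-0.17,-0.17,-0.17,-0.17,-0.17],
  jaw=[0.3,0.3,0.3,0.3,0.3,0.3,0.3,0.3,0.3,0.3,0.3,0.3],
  newtons=30,
)

```text
time_s: 5.18
eef_pos: [0.5797, 0.16, 0.133]
eef_rot: [0.46, 0.888, -0.001, 0.0]
ft_force: [-2.1, -4.7, 8.3]
gripper_width: 0.58
finger_force: 30.0
```

Run:
```python
from h import *
np.set_printoptions(precision=4,suppress=True)
s=arm.get_state();print(s["q"],s["wrist_torque"],s["ft_force"],s["eef_pos"],s["finger_force"],s["gripper_width"])
```

```text
[ 0.0029  0.8651 -0.6373  1.7158  0.6869  0.7988 -0.3499] [-0.9802  0.4231 -0.2327] [-2.1156 -4.7275  8.3315] [0.5797 0.16   0.133 ] 29.98457560344832 0.5797692407353449
```

Emit:
arm_command(
  linear=[
    [0,0,-0.0003],
    [0,0,-0.0003],
    [0,0,0],
  ],
  roll=[-0.13,-0.13,0],
  jaw=[0.3,0.3,0.3],
)

```text
time_s: 5.55
eef_pos: [0.5797, 0.1598, 0.1335]
eef_rot: [0.343, 0.94, -0.001, 0.0]
ft_force: [-2.6, -4.6, 10.6]
gripper_width: 0.583
finger_force: 30.0
```

Run:
```python
from h import *
np.set_printoptions(precision=4,suppress=True)
s=arm.get_state();im=cams.capture("wrist");cv2.imwrite("pics/w3.png",im)
print(s["q"],s["wrist_torque"],s["ft_force"],s["eef_pos"],s["gripper_width"],np.degrees(2*np.arctan2(s["eef_rot"][1],s["eef_rot"][0])))
```

```text
[ 0.0362  0.8819 -0.7041  1.7137  0.7425  0.8349 -0.1402] [-1.0518  0.2785  0.1722] [-2.6131 -4.6201 10.5743] [0.5797 0.1598 0.1335] 0.582888262039172 139.93930208220547
```

View pics/w3.png

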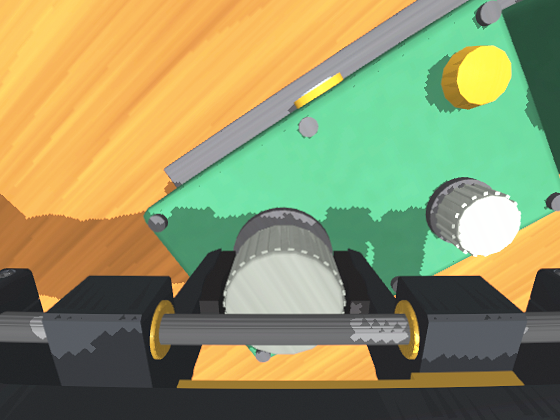

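The cap turned with the gripper, about 2.13 rad, and the brushed lines on top kept the same bearing. Try a gentle lift.

Emit:
arm_command(
  linear=[
    [0,0,-0.002],
    [0,0,-0.002],
    [0,0,-0.002],
    [0,0,0],
  ],
  roll=[0,0,0,0],
  jaw=[0.3,0.3,0.3,0.3],
)

```text
time_s: 6.1
eef_pos: [0.5796, 0.1599, 0.1381]
eef_rot: [0.343, 0.939, -0.001, -0.0]
ft_force: [0.3, -4.9, -2.8]
gripper_width: 0.585
finger_force: 30.0
```

Emit:
arm_command(
  linear=[
    [0,0,-0.005],
    [0,0,-0.01],
    [0,0,-0.01],
    [0,0,-0.015],
    [0,0,-0.02],
    [0,0,-0.02],
    [0,0,-0.02],
    [0,0,0],
  ],
  roll=[0,0,0,0,0,0,0,0],
  jaw=[0.3,0.3,0.3,0.3,0.3,0.3,0.3,0.3],
)

```text
time_s: 7.1
eef_pos: [0.5811, 0.1619, 0.2411]
eef_rot: [0.343, 0.939, 0.002, 0.002]
ft_force: [0.5, 0.4, -1.6]
gripper_width: 0.584
finger_force: 30.0
```

Run:
```python
from h import *
np.set_printoptions(precision=4,suppress=True)
s=arm.get_state();im=cams.capture("scene");cv2.imwrite("pics/s2.png",im)
print(s["q"],s["ft_force"],s["eef_pos"],s["gripper_width"],shift([.4535,-.248,.2]))
```

```text
[ 0.0822  0.7547 -0.7961  1.6183  0.6093  1.0276 -0.0302] [ 0.5392  0.3763 -1.5979] [0.5811 0.1619 0.2411] 0.584108648626993 [-0.1664 -0.3949  0.0392]
```

View pics/s2.png

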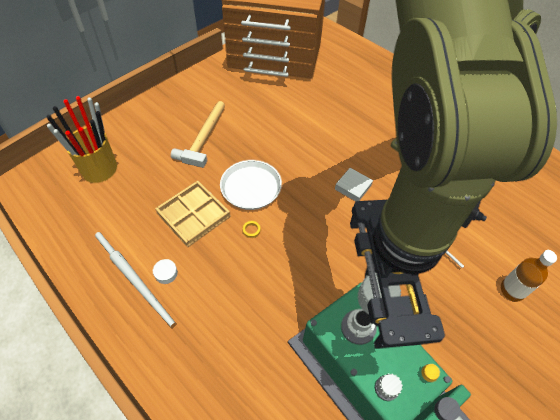

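The neck is bare at (363,318) and the cap is in the gripper. Carry it to the dish.

Emit:
arm_command(
  linear=[
    [-0.009,-0.0215,0],
    [-0.0165,-0.0395,0],
    [-0.0165,-0.0395,0],
    [-0.0165,-0.0395,0],
    [-0.0165,-0.0395,0],
    [-0.0165,-0.0395,0],
    [-0.0165,-0.0395,0.0],
    [-0.0165,-0.0395,0.02],
    [-0.0165,-0.0395,0.02],
    [-0.0165,-0.0395,0.02],
    [-0.009,-0.0179,0.02],
    [0,0,0],
  ],
  roll=[0,0,0,0,0,0,0,0,0,0,0,0],
  jaw=[0.3,0.3,0.3,0.3,0.3,0.3,0.3,0.3,0.3,0.3,0.3,0.3],
)

```text
time_s: 8.65
eef_pos: [0.451, -0.2498, 0.1568]
eef_rot: [0.344, 0.939, -0.0, -0.002]
ft_force: [0.4, 0.9, -1.3]
gripper_width: 0.585
finger_force: 30.0
```

Run:
```python
from h import *
np.set_printoptions(precision=4,suppress=True)
s=arm.get_state();im=cams.capture("wrist");cv2.imwrite("pics/w4.png",im)
print(s["time_s"],s["q"],s["eef_pos"],s["eef_rot"],s["gripper_width"])
for p,sc in pt("wrist","dish_center")[:2]: print(p,sc,atz("wrist",p,.003,s))
print(shift([.4535,-.248,.0055]))
```

```text
8.65 [ 0.8666  0.7752 -0.7631  1.9516  0.7907  0.7488  0.495 ] [ 0.451  -0.2498  0.1568] [ 0.3445  0.9388 -0.0003 -0.0022] 0.5848990347487797
[287.672 192.99 ] 0.78 [ 0.4524 -0.2456  0.003 ]
[-0.0005 -0.0011  0.1534]
```

View pics/w4.png

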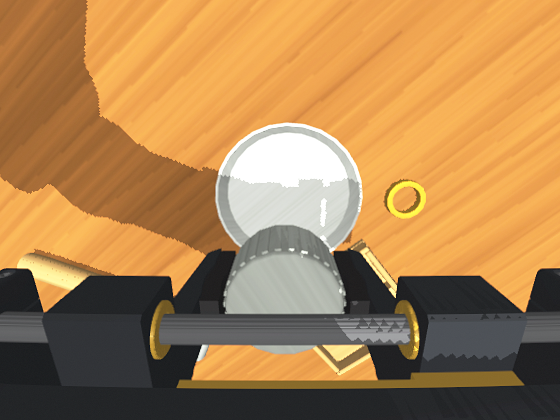

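The dish is centred at about (288,193), which puts it within a few mm of the TCP axis. Descend.

Emit:
arm_command(
  linear=[
    [0,-0.001,0.03],
    [0,0,0.035],
    [0,0,0.03],
    [0,0,0.02],
    [0,0,0.015],
    [0,0,0.01],
    [0,0,0.006],
    [0,0,0],
    [0,0,0],
  ],
  roll=[0,0,0,0,0,0,0,0,0],
  jaw=[0.3,0.3,0.3,0.3,0.3,0.3,0.3,0.3,0.3],
)

```text
time_s: 9.88
eef_pos: [0.4529, -0.2492, 0.0131]
eef_rot: [0.343, 0.939, 0.0, 0.0]
ft_force: [-0.6, -1.2, -2.3]
gripper_width: 0.588
finger_force: 30.0
```

Emit:
arm_command(
  linear=[
    [0,0,0.002],
    [0,0,0.002],
    [0,0,0.002],
    [0,0,0.0015],
    [0,0,0],
    [0,0,0],
  ],
  roll=[0,0,0,0,0,0],
  jaw=[0.3,0.3,0.3,0.3,0.3,0.3],
  newtons=20,
)

```text
time_s: 10.62
eef_pos: [0.4525, -0.2492, 0.0051]
eef_rot: [0.343, 0.939, -0.0, 0.0]
ft_force: [1.2, 0.1, -2.8]
gripper_width: 0.586
finger_force: 20.0
```

Emit:
arm_command(
  linear=[
    [0,0,0.001],
    [0,0,0],
    [0,0,0],
    [0,0,0],
    [0,0,0],
    [0,0,0],
  ],
  roll=[0,0,0,0,0,0],
  jaw=[0.3,0.3,0.6,0.64,0.7,0.72],
)

```text
time_s: 11.38
eef_pos: [0.4526, -0.2492, 0.0042]
eef_rot: [0.343, 0.939, -0.0, 0.0]
ft_force: [0.1, 0.3, -0.1]
gripper_width: 0.717
finger_force: 0.0
```

Emit:
arm_command(
  linear=[
    [0,0,-0.005],
    [0,0,-0.015],
    [0,0,-0.03],
    [0,0,-0.05],
    [0,0,-0.05],
    [0,0,0],
    [0,0,0],
  ],
  roll=[0,0,0,0,0,0,0],
  jaw=[0.72,0.72,0.72,0.72,0.72,0.72,0.72],
)

```text
time_s: 12.25
eef_pos: [0.4519, -0.2494, 0.1539]
eef_rot: [0.343, 0.939, -0.0, -0.0]
ft_force: [-0.9, -0.0, -0.2]
gripper_width: 0.723
finger_force: 0.0
```

Run:
```python
from h import *
np.set_printoptions(precision=4,suppress=True)
s=arm.get_state();im=cams.capture("wrist");cv2.imwrite("pics/w5.png",im);print(s["eef_pos"],s["gripper_width"],s["ft_force"])
for p,sc in pt("wrist","cap_center")[:2]: print(p,sc,atz("wrist",p,.02,s))
```

```text
[ 0.4519 -0.2494  0.1539] 0.7233675854049587 [-0.9162 -0.0089 -0.2456]
[284.088 198.996] 0.87 [ 0.4522 -0.2488  0.02  ]
```

View pics/w5.png

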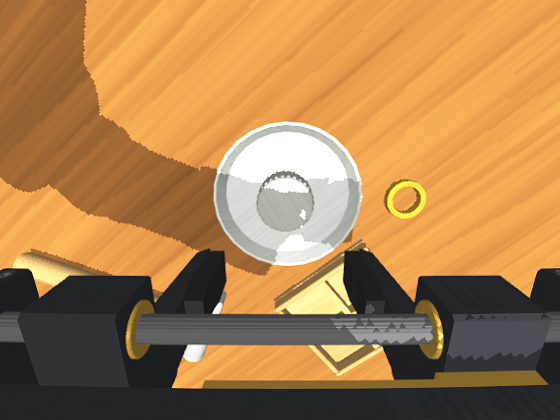

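The cap stands upright near the dish centre at (285,200), released, and the gripper is well clear.

```bash
python3 -c "
from h import *
print(workorder.job_done())"
```

```text
the job is handed in; nothing more can be done
None
```

I unscrewed the filler cap, lifted it off its neck and set it down closed top up, a few millimetres from the centre of the round dish. The job is handed in after about 12 s of the 45 s allowed; no verdict was returned.

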